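Roll the oiled roller up the sloping deck into its pocket with a push block

TASK

Take the push block by its handle, press its flat sole lightly on top of the freshly oiled wooden roller and roll the roller, under the sole, up the sloping deck of the roller board until it drops into the pocket and rests against the stop. Then set the push block back down flat on the bench and let go. Move the roller only with the sole on top of it: never touch it with the gripper, do not shove it with the block's edge, do not press hard (the finish dents), and leave the other things on the bench alone.

Things in the scene. Friction and masses are not known exactly. Their poses are not given: they have to be found in the camera images.
- board: Roller board: wooden fixture fixed to the bench, 230 x 190 mm. Origin: its centre on the bench; +x is the rolling direction, to the stop; y across; z up. Along x (mm): start ledge, face at -90, 60 tall; plywood deck -90 to 40; pocket 40 to 95; stop. Side cheeks, inner faces at y = +-81 mm, 54 mm tall, keep the roller on the deck.
- deck_pivot (a point): On the board at x = -63, y = 0, z = 30 mm: the deck's surface under the waiting roller, where the deck pivots. From here it slopes up to the stop by 1 to 9 degrees: set anew each run, fixed during it, not measured. The deck's far end so stands 2 to 16 mm higher than here. A roller let go on the deck rolls back to the ledge. Axes as the board's.
- pocket (a point): Where the roller's centre must end: on the board at x = 68, y = 0, z = 56 mm. The pocket's floor lies about 29 mm above the bench, lower than the deck's end, and dips slightly to the stop, so a roller that drops in settles against the stop by itself. Axes as the board's.
- stop_face (a point): On the stop's face towards the roller, board x = 95, y = 0, z = 30 mm. The stop is a wooden bar across the board, 22 mm thick, its top 66 mm above the bench: a sole on top of the roller passes over it. Axes as the board's.
- roller_center (a point): Centre of the roller, a plain pale wooden cylinder, diameter 54 mm, length 150 mm, 0.19 to 0.32 kg, lying across the board on the deck against the ledge (axis at board x = -63, z = 57 mm). y is its axis; x and z turn as it rolls. It travels half as far as a sole that does not slip. Pressing with 5 to 10 N rolls it well; over 18 N as it rolls, or a landing over 35 N, dents it. It has no give.
- handle (a point): Centre of the push block's handle bar: grip here firmly from above, across its 30 mm (x); it is 80 mm long (y), from 14 to 56 mm above the sole. It stands mid-way on a plywood plate 170 (x) x 90 (y) x 14 mm, 0.35 kg, lying sole down left or right of the board. This point is 37 mm above the sole. For rolling, its x is to lie along the board's x, either way round.
- sole (a point): Centre of the flat black rubber underside of the push block, 37 mm below the handle point, same axes.
- offcut: Bystander: a rectangular wooden offcut 160 x 90 x 22 mm lying flat on the other side of the board from the push block. Origin: centre of its underside.
- glue: Bystander: white glue bottle, 56 mm in diameter, 150 mm tall. Origin: centre of its underside.
- tape: Bystander: cardboard ring (empty tape core), 90 mm outside, 24 mm tall. Origin: centre of its underside.
- screwdriver: Bystander: a screwdriver lying on the bench.
- hammer: Bystander: a hammer lying on the bench.
- mug: Bystander: a blue mug, 80 mm in diameter, 90 mm tall. Origin: centre of its underside.
- sanding_block: Bystander: a cork sanding block 70 x 40 x 30 mm. Origin: centre of its underside.
Not all that is in view belongs to the job. Of the things like the part that bears handle, leave any that is turquoise; of the rest the larger one is meant.

How it is judged:
On the way, in this order (a step that is already met when the one before it is completed fails the run):
1. the sole presses on top of the roller at the start of the deck (contact force between push_block and roller above 2 N and height (world z) of sole above 0.074 m and x of roller_center in the frame of board below -0.045 m), for 0.1 s.
2. the roller is on the upper part of the deck, rolled there under the pressing sole (contact force between push_block and roller above 2 N and height (world z) of sole above 0.074 m and x of roller_center in the frame of board between -0.005 and 0.038 m), for 0.1 s.
3. the roller is in the pocket against the stop (x of roller_center in the frame of board above 0.062 m and height (world z) of roller_center below 0.059 m), for 0.2 s.
At the end, for the whole second after the job is handed in: The roller lies on the pocket floor against the stop (axis 62 to 73 mm along the board, below 59 mm high, square within 0.06 rad); the push block lies sole down flat on the bench (within 5 mm, tilt under 0.06 rad), clear of the roller; both at rest (all of step 3 and x of roller_center in the frame of board below 0.073 m and angle between the y axis of roller_center and the y axis of board, either way round below 0.06 rad and linear speed of each of roller, push_block below 0.02 m/s and height (world z) of sole below 0.005 m and angle between sole's own z axis and vertical below 0.06 rad and not (contact force between push_block and roller above 0.1 N)); the robot touches nothing.
It fails at once if the gripper or arm touches the roller (contact force between any of the fingers, the arm and roller above 0.3 N).
It fails at once if the block presses the rolling roller (more than 8 mm from its start) harder than 18 N (contact force between push_block and roller above 18 N and x of roller_center in the frame of board above -0.055 m).
It fails at once if the block lands on or presses the roller anywhere with more than 35 N (contact force between push_block and roller above 35 N).
It fails at once if the block shoves the roller from the side, its sole more than about 10 mm below the roller's top (contact force between push_block and roller above 0.5 N and height (world z) of sole below 0.072 m).
It fails at once if a bystander is moved by more than 20 mm (distance of any of offcut, glue, tape, screwdriver, hammer, mug, sanding_block from where it was at the start of the episode above 0.02 m).
It also fails if it takes over 72 s, if anything falls off the work surface, if the arm or the gripper's body presses on something with over 40 N, if the wrist force passes 120 N, or if a joint passes its speed limit or range.

ROBOT

A 7-joint arm with a two-finger parallel gripper is mounted at the origin on the work surface. World frame = base frame: x ahead of the robot, y to its left, z up, the work surface at z = 0. Lengths are in m, angles in rad, forces in N, time in s.
With the tool pointing down it reaches from about 0.4 to 0.875 m from the base axis. Payload 6.5 kg.
Tool frame: the origin (TCP) lies on the centre line of the jaws, within the pads' length; the fingertips stand robot.tip_extent ahead of it and the grasp point (between the pads) lies 6 mm ahead of it (robot.tip_extent is the distance from the TCP to the fingertips, in m); x points along the fingers, z is the direction in which the jaws open and shut, and the axes are right-handed (so a half turn about x gives the same grasp; the last joint's range is limited). The gripper opens to 88 mm and grips with 3 to 60 N. Pads are 18 mm wide; open, the fingers measure 123 mm over their backs; the gripper's body (75 mm by 187 mm) begins 45 mm behind the grasp point.
Start: joints at [-1.348, 0.536, -0.004, 1.538, 0.003, 1.067, -0.071], TCP at [0.185, 0.623, 0.264] pointing down, gripper open.
Joint ranges: [-2.7, 2.7], [-0.37, 2.16], [-1.27, 1.26], [0.24, 2.4], [-1.31, 4.45], [0.19, 1.91], [-2.76, 2.76]. Speed limits (rad/s): [2.39, 2.39, 3.14, 3.14, 3.14, 3.14, 3.14].

INTERFACE

Orientations are given as a 3x3 rotation matrix whose columns are the frame's x, y, z axes.
In Python, from plant import robot gives the robot as it stands.
- The arm moves only by the tool move_arm, never from a script. Its argument "motion" is a list of rows, each an object of numbers: "dx", "dy", "dz": the shift along the tool's x, y, z in m; "ax", "ay", "az": the turn, a rotation vector about the tool's x, y, z in degrees. In form: [{"dx": .., "dy": .., "dz": .., "ax": .., "ay": .., "az": ..}, ...]. A call has 1 to 12 rows; each row is the pose to reach, as a shift and turn from the pose commanded when the call began, along the tool's axes at that moment; what a row does not reach only later rows make up. A row lasts 1/10 s, in which the tool goes at most 50 mm and 8.59 degrees, less where a joint would pass 70% of its speed; a pose out of reach is approached as far as the arm can. A call with a gripper value outside its range is refused whole. "fingers" is the closure, from -1 (fully open) to 1 (shut), so that 0 is half open, set as the call begins (left out, the last holds). The fingers move at their own pace and stop on an object; "squeeze" is the grip in N (left out, the last holds). Time passes only in rows, so rows that repeat a pose let the fingers close. It gives the time, the measured TCP pose, the force and the opening at its end, in the units of the state.
- robot.state(): the state, without advancing time (a new reading comes with each control period).
- robot.capture(name): name is "side" or "top" or "wrist"; returns the picture (420x560x3 uint8, red, green, blue); there is no depth.
- robot.get_calibration(name): a dict with "fx", "fy", "cx", "cy" (pixels), "distortion" ([k1, k2, p1, p2, k3] as OpenCV has them; the pictures are not rectified), "position" and "rotation" of the camera in the world. Camera axes: x right, y down, z forward; pixel columns grow to the right and rows downward; lengths in m; the calibration is good to about 2 mm. A picture is of the moment at which its call begins: read the wrist's pose just before it. get_calibration takes no time and is no camera call; for the wrist camera it gives the pose at the moment of the call.
- robot.sign_off(): hands the job in, once; it reports no verdict.
The state is a dict: "t": time; "qpos": joint angles; "joint_velocities": joint speeds; "tau": joint torques, N m; "position": TCP position; "tcp_rot": TCP orientation; "wrist_force": force on the tool from outside, world axes, zero at the start; "ft_torque": the same for the moment, N m; "opening": opening from 0.0 (shut) to 1.0 (fully open).
Only numpy, scipy, OpenCV 4.12 (cv2) and the standard library are available. Lean on these libraries where they do the work, as an engineer would, in place of code of your own. Each camera call takes 0.05 s, during which the arm holds its last target. There are 200 camera calls.

## Working session

There is one attempt and no reset: what is moved stays moved. The work goes in short steps, Python scripts to look and compute and a tool call to move; the robot and the scene stay as the last step left them, time stands still between calls to the robot, and variables do not carry over. Pictures are saved under pics/ and viewed, about 8 in all and at most 12, crops included, and the job is handed in when it is done.

Besides the shell and the picture viewer there is one more tool, called after ">>>" as name(argument=value, ...) on one line, values as JSON. move_arm: Moves the arm, as the interface text tells. Its arguments: {"type":"object","properties":{"motion":{"type":"array"},"fingers":{"type":"number"},"squeeze":{"type":"number"}},"required":["motion"]}

```bash
ls; mkdir -p pics
python3 - <<'E'
from plant import robot
import cv2
for n in ("top","side"):
    cv2.imwrite(f"pics/{n}0.png",robot.capture(n)[:,:,::-1]); c=robot.get_calibration(n); print(n,{k:(v.round(4).tolist() if hasattr(v,'round') and not isinstance(v,float) else v) for k,v in c.items()})
s=robot.state(); print(s, robot.tip_extent)
E
```

```text
pics
top {'fx': 484.9489767554277, 'fy': 484.9489767554277, 'cx': 269.72655866502015, 'cy': 203.84537170741442, 'distortion': [-0.0863, 0.0, 0.0, 0.0, 0.0], 'position': [0.2165, 0.0478, 1.2637], 'rotation': [[0.0089, -0.9727, 0.232], [-1.0, -0.0083, 0.0033], [-0.0013, -0.232, -0.9727]]}
side {'fx': 479.4169006085289, 'fy': 479.4169006085289, 'cx': 280.5144521963094, 'cy': 216.5315226368562, 'distortion': [0.0316, 0.0, 0.0, 0.0, 0.0], 'position': [0.2135, -0.7944, 0.666], 'rotation': [[0.9543, -0.1725, 0.2439], [-0.2984, -0.511, 0.8061], [-0.0144, -0.8421, -0.5391]]}
{'t': 0.1, 'qpos': array([-1.34820394,  0.53710492, -0.00443069,  1.53873236,  0.00260032,
        1.06732251, -0.07119654]), 'joint_velocities': array([ 0.00070531, -0.00313397, -0.00178411, -0.00227782,  0.00076721,
        0.00042532, -0.00141888]), 'tau': array([ 2.57162443e-03, -5.72078347e+01,  9.94164683e-01, -2.52228695e+01,
       -5.61424415e-02,  1.34554159e-02,  3.98866314e-05]), 'position': array([0.18498643, 0.62259368, 0.2629337 ]), 'tcp_rot': array([[-3.28448921e-04, -9.58607999e-01,  2.84728987e-01],
       [-1.52648841e-03,  2.84729151e-01,  9.58606791e-01],
       [-9.99998781e-01, -1.19782131e-04, -1.55682298e-03]]), 'wrist_force': array([ 0.14804768, -0.19322635, -1.20142876]), 'ft_torque': array([ 0.00089803, -0.0199531 , -0.00146911]), 'opening': 1.0011830912303747} 0.025
```

View pics/top0.png

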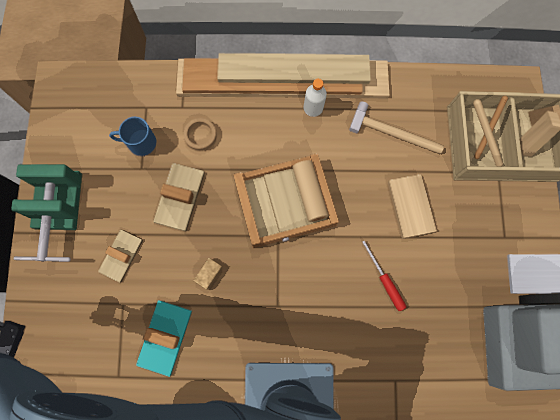

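View pics/side0.png

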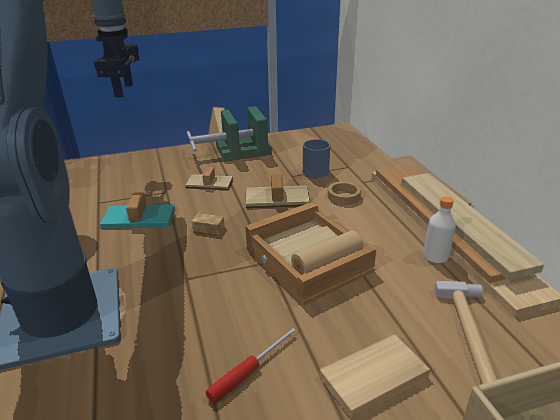

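Candidates for the push block (top image): large natural plate at (179,197), small natural plate at (120,255), turquoise at (164,338). The large natural one is meant. The roller is at (310,190) at the right end of the board, so board +x points image-left. I'll check with a close crop.

```bash
cat > h.py <<'E'
import numpy as np, cv2
from plant import robot
def ray(n,px):
    c=robot.get_calibration(n); K=np.array([[c['fx'],0,c['cx']],[0,c['fy'],c['cy']],[0,0,1]])
    u=cv2.undistortPoints(np.array(px,float).reshape(-1,1,2),K,np.array(c['distortion']))[:,0]
    return np.array(c['position']),np.c_[u,np.ones(len(u))]@np.array(c['rotation']).T
def plane(n,px,z):
    p,d=ray(n,px); return p+d*((z-p[2])/d[:,2])[:,None]
def proj(n,P):
    c=robot.get_calibration(n); K=np.array([[c['fx'],0,c['cx']],[0,c['fy'],c['cy']],[0,0,1]])
    R=np.array(c['rotation']).T
    return cv2.projectPoints(np.array(P,float).reshape(-1,1,3),cv2.Rodrigues(R)[0],-R@np.array(c['position']),K,np.array(c['distortion']))[0][:,0]
E
python3 - <<'E'
import cv2
im=cv2.imread("pics/top0.png")
a=cv2.resize(im[145:255,145:345],None,fx=4,fy=4,interpolation=cv2.INTER_CUBIC)
for i in range(0,200,20): cv2.putText(a,str(145+i),(i*4,10),0,.35,(0,0,255)); cv2.line(a,(i*4,0),(i*4,440),(0,0,255) if i%100==0 else (120,120,120),1)
for i in range(0,110,20): cv2.putText(a,str(145+i),(0,i*4+10),0,.35,(0,0,255)); cv2.line(a,(0,i*4),(800,i*4),(120,120,120),1)
cv2.imwrite("pics/crop1.png",a)
E
```

```text
(no output)
```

View pics/crop1.png

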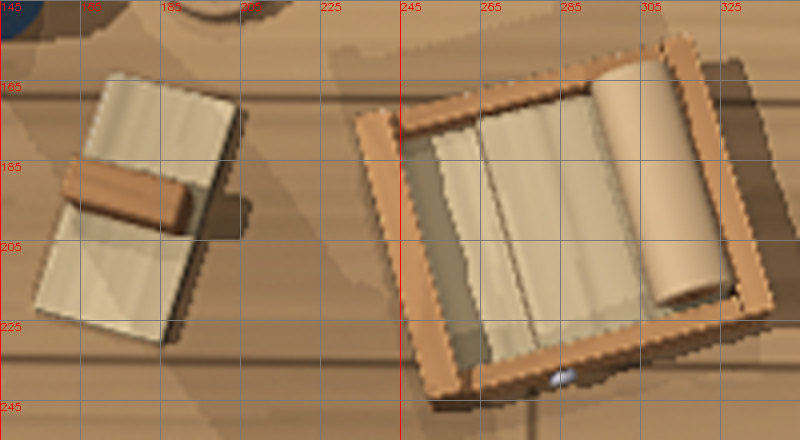

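Chosen block: the larger natural plate (plate corners roughly (173,163),(205,171),(186,230),(154,221)). Pocket and stop lie at board-left, roller against the ledge on the right.

Run:
```python
from h import *
np.set_printoptions(precision=4,suppress=True)
f=lambda L:np.array(L)/4+145-0.4
P=plane("top",f([(112,72),(241,105),(164,340),(36,306)]),.014)
print("plate",P,P.mean(0)); e=np.linalg.norm(np.roll(P,-1,0)-P,axis=1);print(e)
d=(P[0]+P[1]-P[2]-P[3]); print("plate x yaw",np.degrees(np.arctan2(d[1],d[0])))
S=plane("top",f([(355,117),(432,400)]),.066); L=plane("top",f([(690,35),(773,308)]),.060)
print("stop",S,np.linalg.norm(S[0]-S[1]),"ledge",L,np.linalg.norm(L[0]-L[1]))
C=np.vstack([S,L]).mean(0); dx=S.mean(0)-L.mean(0); print("centre",C,"len",np.linalg.norm(dx[:2]),"yaw x",np.degrees(np.arctan2(dx[1],dx[0])))
for A in(S,L):
  v=A[0]-A[1];print("y-dir yaw+90",np.degrees(np.arctan2(v[1],v[0]))+90)
# roller visible outline
R=plane("top",f([(590,80),(660,58),(736,292),(655,303)]),.057);print(R)
def ang(a):return np.arctan2(*(a[1::-1]))
# check in side
im=cv2.imread("pics/side0.png")
yaw=np.arctan2(dx[1],dx[0]); ex=np.array([np.cos(yaw),np.sin(yaw),0]);ey=np.array([-ex[1],ex[0],0]);B=np.array([C[0],C[1],0])
pts=[B+ex*a+ey*b+np.array([0,0,z]) for a,b,z in[(.117,.095,.066),(.117,-.095,.066),(-.115,.095,.06),(-.115,-.095,.06),(-.063,.075,.057),(-.063,-.075,.057)]]
pts+=list(P)
for q in proj("side",pts): cv2.circle(im,tuple(int(round(v)) for v in q),2,(0,0,255),-1)
cv2.imwrite("pics/side1.png",cv2.resize(im[160:310,160:400],None,fx=3,fy=3,interpolation=cv2.INTER_CUBIC))
```

```text
plate [[0.6275 0.3169 0.014 ]
 [0.6046 0.228  0.014 ]
 [0.4432 0.2722 0.014 ]
 [0.4651 0.3584 0.014 ]] [0.5351 0.2939 0.014 ]
[0.0918 0.1674 0.0889 0.1676]
plate x yaw -14.821477966997508
stop [[0.5809 0.1464 0.066 ]
 [0.3974 0.0936 0.066 ]] 0.1909055964962582 ledge [[ 0.6407 -0.071   0.06  ]
 [ 0.4588 -0.1211  0.06  ]] 0.18864960611449344
centre [0.5195 0.012  0.063 ] len 0.22443100548725392 yaw x 105.66736372030338
y-dir yaw+90 106.05630811731807
y-dir yaw+90 105.38655861345259
[[ 0.6101 -0.0055  0.057 ]
 [ 0.6257 -0.0514  0.057 ]
 [ 0.4696 -0.0981  0.057 ]
 [ 0.4621 -0.0465  0.057 ]]
```

View pics/side1.png

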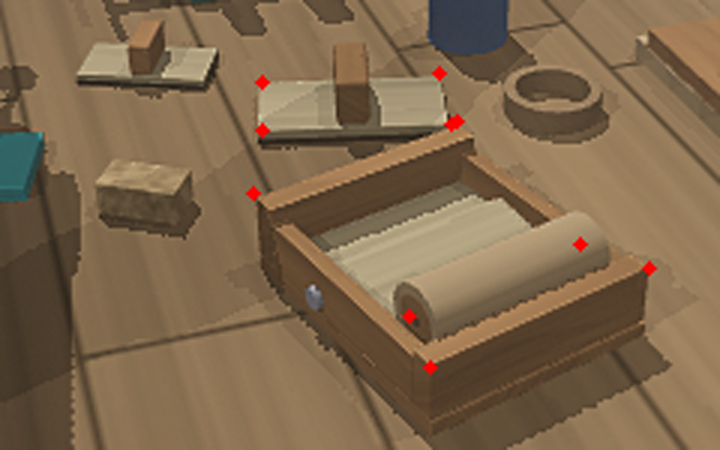

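Board centre ≈ (0.520, 0.012), rolling yaw ≈ 105.7°. Push block centre (0.535, 0.294), yaw −14.8°, measured 168×90 mm against a nominal 170×90, so it fits. I'll hover over the block first.

>>> move_arm(motion=[{"dx": 0.113, "dy": -0.429, "dz": -0.216, "ax": 88.3}, {"dx": 0.113, "dy": -0.429, "dz": -0.216, "ax": 88.3}, {"dx": 0.113, "dy": -0.429, "dz": -0.216, "ax": 88.3}, {"dx": 0.113, "dy": -0.429, "dz": -0.216, "ax": 88.3}, {"dx": 0.113, "dy": -0.429, "dz": -0.216, "ax": 88.3}, {"dx": 0.113, "dy": -0.429, "dz": -0.216, "ax": 88.3}, {"dx": 0.113, "dy": -0.429, "dz": -0.216, "ax": 88.3}, {"dx": 0.113, "dy": -0.429, "dz": -0.216, "ax": 88.3}, {"dx": 0.113, "dy": -0.429, "dz": -0.216, "ax": 88.3}, {"dx": 0.113, "dy": -0.429, "dz": -0.216, "ax": 88.3}, {"dx": 0.113, "dy": -0.429, "dz": -0.216, "ax": 88.3}, {"dx": 0.113, "dy": -0.429, "dz": -0.216, "ax": 88.3}], fingers=-1, squeeze=40)

```text
schema error: expected keys dx, dy, dz, ax, ay, az
```

Run:
```python
from h import *
np.set_printoptions(precision=4,suppress=True)
s=robot.state();print(s['position'],s['tcp_rot'],s['wrist_force'])
im=np.ascontiguousarray(robot.capture("wrist")[:,:,::-1])
for q in proj("wrist",[(.535,.294,.056),(.535,.294,.014)]): print(q)
cv2.imwrite("pics/w1.png",im)
```

```text
[0.185  0.6226 0.2629] [[-0.0003 -0.9586  0.2847]
 [-0.0015  0.2847  0.9586]
 [-1.     -0.0001 -0.0016]] [ 0.148  -0.1932 -1.2014]
[127.3458 467.3644]
[138.5162 439.5637]
```

View pics/w1.png

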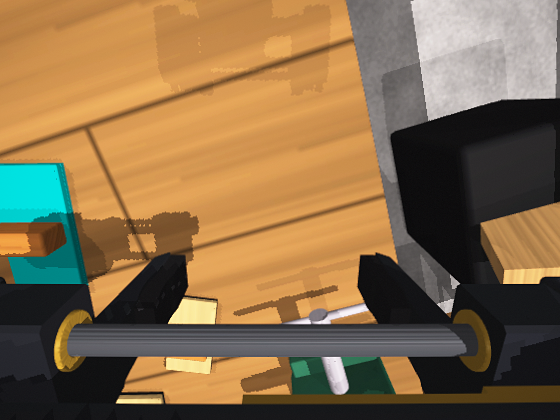

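The move was refused because every row needs all six keys, so this picture shows only the start pose (turquoise block at left, small block at (190,335)). I'll resend it with all keys.

>>> move_arm(motion=[{"dx": 0.113, "dy": -0.429, "dz": -0.216, "ax": 88.3, "ay": 0, "az": 0}, {"dx": 0.113, "dy": -0.429, "dz": -0.216, "ax": 88.3, "ay": 0, "az": 0}, {"dx": 0.113, "dy": -0.429, "dz": -0.216, "ax": 88.3, "ay": 0, "az": 0}, {"dx": 0.113, "dy": -0.429, "dz": -0.216, "ax": 88.3, "ay": 0, "az": 0}, {"dx": 0.113, "dy": -0.429, "dz": -0.216, "ax": 88.3, "ay": 0, "az": 0}, {"dx": 0.113, "dy": -0.429, "dz": -0.216, "ax": 88.3, "ay": 0, "az": 0}, {"dx": 0.113, "dy": -0.429, "dz": -0.216, "ax": 88.3, "ay": 0, "az": 0}, {"dx": 0.113, "dy": -0.429, "dz": -0.216, "ax": 88.3, "ay": 0, "az": 0}, {"dx": 0.113, "dy": -0.429, "dz": -0.216, "ax": 88.3, "ay": 0, "az": 0}, {"dx": 0.113, "dy": -0.429, "dz": -0.216, "ax": 88.3, "ay": 0, "az": 0}, {"dx": 0.113, "dy": -0.429, "dz": -0.216, "ax": 88.3, "ay": 0, "az": 0}, {"dx": 0.113, "dy": -0.429, "dz": -0.216, "ax": 88.3, "ay": 0, "az": 0}], fingers=-1, squeeze=40)

```text
t: 1.35
position: [0.5353, 0.2924, 0.1501]
tcp_rot: [[-0.001, 0.259, 0.966], [-0.001, 0.966, -0.259], [-1.0, -0.001, -0.0]]
wrist_force: [-0.9, 0.9, -0.5]
opening: 1.0
```

Run:
```python
from h import *
np.set_printoptions(precision=4,suppress=True)
s=robot.state();print(s['position'],s['tcp_rot'],s['wrist_force'])
im=np.ascontiguousarray(robot.capture("wrist")[:,:,::-1])
c,sn=np.cos(np.radians(-14.8)),np.sin(np.radians(-14.8))
P=[(.535+a*c-b*sn,.294+a*sn+b*c,z) for a,b,z in [(.015,.04,.056),(.015,-.04,.056),(-.015,.04,.056),(-.015,-.04,.056),(.085,.045,.014),(.085,-.045,.014),(-.085,.045,.014),(-.085,-.045,.014)]]
for q in proj("wrist",P): cv2.circle(im,tuple(int(round(v)) for v in q),3,(0,0,255),-1)
cv2.imwrite("pics/w2.png",im)
```

```text
[0.5353 0.2924 0.1501] [[-0.0006  0.2588  0.9659]
 [-0.0012  0.9659 -0.2588]
 [-1.     -0.0013 -0.0003]] [-0.9485  0.8872 -0.5168]
```

View pics/w2.png

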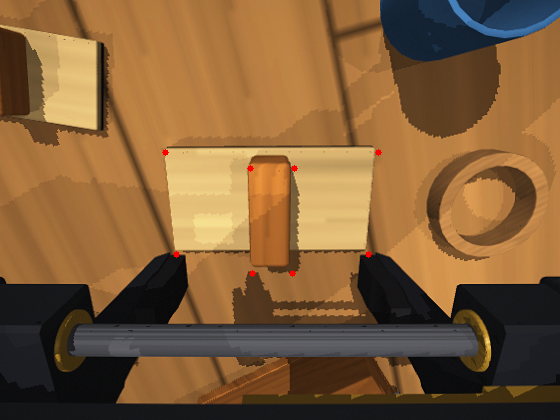

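The block sits between the jaws, with the handle at (270,212), about 3–4 mm from prediction along its length. I'll descend and grip.

>>> move_arm(motion=[{"dx": 0.04, "dy": 0.004, "dz": -0.002, "ax": 0, "ay": 0, "az": 0}, {"dx": 0.075, "dy": 0.004, "dz": -0.002, "ax": 0, "ay": 0, "az": 0}, {"dx": 0.095, "dy": 0.004, "dz": -0.002, "ax": 0, "ay": 0, "az": 0}, {"dx": 0.106, "dy": 0.004, "dz": -0.002, "ax": 0, "ay": 0, "az": 0}, {"dx": 0.106, "dy": 0.004, "dz": -0.002, "ax": 0, "ay": 0, "az": 0}, {"dx": 0.106, "dy": 0.004, "dz": -0.002, "ax": 0, "ay": 0, "az": 0}])

```text
t: 2.0
position: [0.5342, 0.2991, 0.0457]
tcp_rot: [[0.001, 0.255, 0.967], [0.001, 0.967, -0.255], [-1.0, 0.001, 0.001]]
wrist_force: [0.2, 0.3, 1.2]
opening: 1.002
```

>>> move_arm(motion=[{"dx": 0, "dy": 0, "dz": 0, "ax": 0, "ay": 0, "az": 0}, {"dx": 0, "dy": 0, "dz": 0, "ax": 0, "ay": 0, "az": 0}, {"dx": 0, "dy": 0, "dz": 0, "ax": 0, "ay": 0, "az": 0}, {"dx": 0, "dy": 0, "dz": 0, "ax": 0, "ay": 0, "az": 0}, {"dx": 0, "dy": 0, "dz": 0, "ax": 0, "ay": 0, "az": 0}, {"dx": 0, "dy": 0, "dz": 0, "ax": 0, "ay": 0, "az": 0}, {"dx": 0, "dy": 0, "dz": 0, "ax": 0, "ay": 0, "az": 0}, {"dx": 0, "dy": 0, "dz": 0, "ax": 0, "ay": 0, "az": 0}, {"dx": 0, "dy": 0, "dz": 0, "ax": 0, "ay": 0, "az": 0}, {"dx": 0, "dy": 0, "dz": 0, "ax": 0, "ay": 0, "az": 0}], fingers=1, squeeze=45)

```text
t: 3.0
position: [0.534, 0.2982, 0.0447]
tcp_rot: [[0.0, 0.256, 0.967], [-0.0, 0.967, -0.256], [-1.0, 0.0, 0.0]]
wrist_force: [0.4, -0.6, 1.1]
opening: 0.332
```

Gripped (29 mm). Lifting, then carrying to the start pose.

>>> move_arm(motion=[{"dx": -0.02, "dy": 0, "dz": 0, "ax": 0, "ay": 0, "az": 0}, {"dx": -0.06, "dy": 0, "dz": 0, "ax": 0, "ay": 0, "az": 0}, {"dx": -0.1, "dy": 0, "dz": 0, "ax": 0, "ay": 0, "az": 0}, {"dx": -0.12, "dy": 0, "dz": 0, "ax": 0, "ay": 0, "az": 0}, {"dx": -0.12, "dy": 0, "dz": 0, "ax": 0, "ay": 0, "az": 0}, {"dx": -0.12, "dy": 0, "dz": 0, "ax": 0, "ay": 0, "az": 0}])

```text
t: 3.6
position: [0.5331, 0.2981, 0.1637]
tcp_rot: [[-0.001, 0.256, 0.967], [-0.001, 0.967, -0.256], [-1.0, -0.001, -0.001]]
wrist_force: [-1.3, -0.5, -2.9]
opening: 0.336
```

>>> move_arm(motion=[{"dx": 0, "dy": -0.038, "dz": 0.012, "ax": 6, "ay": 0, "az": 0}, {"dx": 0, "dy": -0.076, "dz": 0.024, "ax": 12, "ay": 0, "az": 0}, {"dx": 0, "dy": -0.114, "dz": 0.036, "ax": 18, "ay": 0, "az": 0}, {"dx": 0, "dy": -0.153, "dz": 0.048, "ax": 24, "ay": 0, "az": 0}, {"dx": 0, "dy": -0.191, "dz": 0.06, "ax": 30, "ay": 0, "az": 0}, {"dx": 0, "dy": -0.229, "dz": 0.071, "ax": 36, "ay": 0, "az": 0}, {"dx": 0, "dy": -0.268, "dz": 0.083, "ax": 42, "ay": 0, "az": 0}, {"dx": 0, "dy": -0.306, "dz": 0.095, "ax": 48, "ay": 0, "az": 0}, {"dx": 0, "dy": -0.345, "dz": 0.107, "ax": 54, "ay": 0, "az": 0}, {"dx": 0, "dy": -0.382, "dz": 0.119, "ax": 59.5, "ay": 0, "az": 0}, {"dx": 0, "dy": -0.382, "dz": 0.119, "ax": 59.5, "ay": 0, "az": 0}, {"dx": 0, "dy": -0.382, "dz": 0.119, "ax": 59.5, "ay": 0, "az": 0}])

```text
t: 4.8
position: [0.5496, -0.1023, 0.1628]
tcp_rot: [[-0.004, 0.963, 0.268], [-0.0, 0.268, -0.963], [-1.0, -0.004, -0.001]]
wrist_force: [-0.4, 1.3, -3.1]
opening: 0.336
```

Run:
```python
from h import *
np.set_printoptions(precision=4,suppress=True)
for n in ("top","side"):
    cv2.imwrite(f"pics/{n}2.png",robot.capture(n)[:,:,::-1])
a=cv2.imread("pics/side2.png")[150:310,200:400]; b=cv2.imread("pics/top2.png")[130:260,220:380]
a=cv2.resize(a,(500,400),interpolation=cv2.INTER_CUBIC);b=cv2.resize(b,None,fx=1.8,fy=1.8);b=cv2.copyMakeBorder(b,0,400-b.shape[0],0,0,cv2.BORDER_CONSTANT)
cv2.imwrite("pics/c2.png",np.hstack([a,b]))
s=robot.state();print(s['position'],s['tcp_rot'],s['wrist_force'],s['ft_torque'],s['opening'],s['t'])
```

```text
[ 0.5503 -0.1     0.1633] [[-0.0027  0.9623  0.2719]
 [ 0.0008  0.2719 -0.9623]
 [-1.     -0.0024 -0.0015]] [-0.0169  0.8286 -3.5025] [-0.0302  0.1469 -0.0196] 0.33791981467367505 4.9
```

View pics/c2.png

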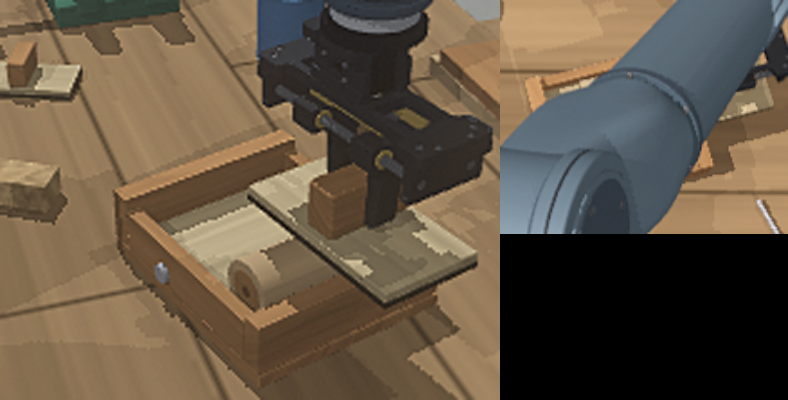

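Block hangs level over the ledge end, its front over the roller (side view). Descending to just above the roller.

>>> move_arm(motion=[{"dx": 0.015, "dy": 0, "dz": 0, "ax": 0, "ay": 0, "az": 0}, {"dx": 0.025, "dy": 0, "dz": 0, "ax": 0, "ay": 0, "az": 0}, {"dx": 0.031, "dy": 0, "dz": 0, "ax": 0, "ay": 0, "az": 0}, {"dx": 0.032, "dy": 0, "dz": 0, "ax": 0, "ay": 0, "az": 0}, {"dx": 0.032, "dy": 0, "dz": 0, "ax": 0, "ay": 0, "az": 0}, {"dx": 0.032, "dy": 0, "dz": 0, "ax": 0, "ay": 0, "az": 0}])

```text
t: 5.5
position: [0.5514, -0.1016, 0.133]
tcp_rot: [[0.001, 0.963, 0.27], [-0.0, 0.27, -0.963], [-1.0, 0.001, 0.0]]
wrist_force: [-0.9, 0.1, -3.8]
opening: 0.338
```

>>> move_arm(motion=[{"dx": 0.0005, "dy": 0, "dz": 0, "ax": 0, "ay": 0, "az": 0}, {"dx": 0.001, "dy": 0, "dz": 0, "ax": 0, "ay": 0, "az": 0}, {"dx": 0.0015, "dy": 0, "dz": 0, "ax": 0, "ay": 0, "az": 0}, {"dx": 0.0015, "dy": 0, "dz": 0, "ax": 0, "ay": 0, "az": 0}])

```text
t: 5.9
position: [0.5511, -0.1015, 0.1313]
tcp_rot: [[0.0, 0.963, 0.27], [0.0, 0.27, -0.963], [-1.0, 0.0, -0.0]]
wrist_force: [-0.7, 0.3, -3.2]
opening: 0.333
```

>>> move_arm(motion=[{"dx": 0.0005, "dy": 0, "dz": 0, "ax": 0, "ay": 0, "az": 0}, {"dx": 0.001, "dy": 0, "dz": 0, "ax": 0, "ay": 0, "az": 0}, {"dx": 0.0015, "dy": 0, "dz": 0, "ax": 0, "ay": 0, "az": 0}, {"dx": 0.002, "dy": 0, "dz": 0, "ax": 0, "ay": 0, "az": 0}, {"dx": 0.002, "dy": 0, "dz": 0, "ax": 0, "ay": 0, "az": 0}, {"dx": 0.002, "dy": 0, "dz": 0, "ax": 0, "ay": 0, "az": 0}])

```text
t: 6.5
position: [0.5511, -0.1015, 0.1292]
tcp_rot: [[-0.0, 0.963, 0.27], [-0.0, 0.27, -0.963], [-1.0, -0.0, 0.0]]
wrist_force: [-0.4, 0.6, -2.7]
opening: 0.337
```

>>> move_arm(motion=[{"dx": 0.0004, "dy": 0, "dz": 0, "ax": 0, "ay": 0, "az": 0}, {"dx": 0.0008, "dy": 0, "dz": 0, "ax": 0, "ay": 0, "az": 0}, {"dx": 0.001, "dy": 0, "dz": 0, "ax": 0, "ay": 0, "az": 0}, {"dx": 0.001, "dy": 0, "dz": 0, "ax": 0, "ay": 0, "az": 0}, {"dx": 0.001, "dy": 0, "dz": 0, "ax": 0, "ay": 0, "az": 0}])

```text
t: 7.0
position: [0.5512, -0.1016, 0.1286]
tcp_rot: [[0.0, 0.963, 0.27], [0.0, 0.27, -0.963], [-1.0, 0.0, -0.0]]
wrist_force: [-2.2, 0.3, 4.7]
opening: 0.34
```

Contact: about 8 N at sole height 0.084 m, as expected. Start rolling with a small step to learn the slope.

>>> move_arm(motion=[{"dx": -0.0001, "dy": 0, "dz": -0.002, "ax": 0, "ay": 0, "az": 0}, {"dx": -0.0002, "dy": 0, "dz": -0.005, "ax": 0, "ay": 0, "az": 0}, {"dx": -0.0003, "dy": 0, "dz": -0.007, "ax": 0, "ay": 0, "az": 0}, {"dx": -0.0003, "dy": 0, "dz": -0.007, "ax": 0, "ay": 0, "az": 0}])

```text
t: 7.4
position: [0.5494, -0.0949, 0.1291]
tcp_rot: [[0.001, 0.963, 0.27], [-0.0, 0.27, -0.963], [-1.0, 0.001, 0.0]]
wrist_force: [-1.0, -1.4, 7.0]
opening: 0.335
```

Run:
```python
from h import *
np.set_printoptions(precision=5,suppress=True)
s=robot.state();print(s['position'],s['tcp_rot'],s['wrist_force'],s['ft_torque'])
```

```text
[ 0.54938 -0.09494  0.12906] [[ 0.00068  0.96293  0.26975]
 [-0.00026  0.26975 -0.96293]
 [-1.       0.00059  0.00043]] [-1.01248 -1.44581  7.00153] [0.15313 0.74635 0.03938]
```

>>> move_arm(motion=[{"dx": -0.0003, "dy": 0, "dz": -0.003, "ax": 0, "ay": 0, "az": 0}, {"dx": -0.0005, "dy": 0, "dz": -0.006, "ax": 0, "ay": 0, "az": 0}, {"dx": -0.0007, "dy": 0, "dz": -0.009, "ax": 0, "ay": 0, "az": 0}, {"dx": -0.0008, "dy": 0, "dz": -0.01, "ax": 0, "ay": 0, "az": 0}, {"dx": -0.0008, "dy": 0, "dz": -0.01, "ax": 0, "ay": 0, "az": 0}])

```text
t: 7.9
position: [0.5467, -0.0854, 0.1298]
tcp_rot: [[0.001, 0.963, 0.27], [-0.0, 0.27, -0.963], [-1.0, 0.001, 0.001]]
wrist_force: [-2.3, -1.4, 6.0]
opening: 0.339
```

>>> move_arm(motion=[{"dx": -0.0002, "dy": 0, "dz": -0.003, "ax": 0, "ay": 0, "az": 0}, {"dx": -0.0005, "dy": 0, "dz": -0.006, "ax": 0, "ay": 0, "az": 0}, {"dx": -0.0007, "dy": 0, "dz": -0.009, "ax": 0, "ay": 0, "az": 0}, {"dx": -0.0009, "dy": 0, "dz": -0.012, "ax": 0, "ay": 0, "az": 0}, {"dx": -0.0009, "dy": 0, "dz": -0.012, "ax": 0, "ay": 0, "az": 0}])

```text
t: 8.4
position: [0.5433, -0.0735, 0.1306]
tcp_rot: [[0.0, 0.963, 0.27], [-0.0, 0.27, -0.963], [-1.0, 0.0, 0.0]]
wrist_force: [-2.1, -2.1, 6.2]
opening: 0.34
```

>>> move_arm(motion=[{"dx": -0.0003, "dy": 0, "dz": -0.003, "ax": 0, "ay": 0, "az": 0}, {"dx": -0.0005, "dy": 0, "dz": -0.006, "ax": 0, "ay": 0, "az": 0}, {"dx": -0.0007, "dy": 0, "dz": -0.009, "ax": 0, "ay": 0, "az": 0}, {"dx": -0.0009, "dy": 0, "dz": -0.012, "ax": 0, "ay": 0, "az": 0}, {"dx": -0.0012, "dy": 0, "dz": -0.015, "ax": 0, "ay": 0, "az": 0}, {"dx": -0.0014, "dy": 0, "dz": -0.018, "ax": 0, "ay": 0, "az": 0}, {"dx": -0.0016, "dy": 0, "dz": -0.021, "ax": 0, "ay": 0, "az": 0}, {"dx": -0.0018, "dy": 0, "dz": -0.024, "ax": 0, "ay": 0, "az": 0}, {"dx": -0.0018, "dy": 0, "dz": -0.024, "ax": 0, "ay": 0, "az": 0}])

```text
t: 9.3
position: [0.5367, -0.0501, 0.1322]
tcp_rot: [[0.0, 0.963, 0.27], [0.0, 0.27, -0.963], [-1.0, 0.0, -0.0]]
wrist_force: [-0.6, -1.5, 6.0]
opening: 0.337
```

>>> move_arm(motion=[{"dx": -0.0003, "dy": 0, "dz": -0.003, "ax": 0, "ay": 0, "az": 0}, {"dx": -0.0005, "dy": 0, "dz": -0.006, "ax": 0, "ay": 0, "az": 0}, {"dx": -0.0007, "dy": 0, "dz": -0.009, "ax": 0, "ay": 0, "az": 0}, {"dx": -0.0009, "dy": 0, "dz": -0.012, "ax": 0, "ay": 0, "az": 0}, {"dx": -0.0012, "dy": 0, "dz": -0.015, "ax": 0, "ay": 0, "az": 0}, {"dx": -0.0014, "dy": 0, "dz": -0.018, "ax": 0, "ay": 0, "az": 0}, {"dx": -0.0016, "dy": 0, "dz": -0.021, "ax": 0, "ay": 0, "az": 0}, {"dx": -0.0018, "dy": 0, "dz": -0.024, "ax": 0, "ay": 0, "az": 0}, {"dx": -0.0018, "dy": 0, "dz": -0.024, "ax": 0, "ay": 0, "az": 0}])

```text
t: 10.2
position: [0.5301, -0.0268, 0.1338]
tcp_rot: [[-0.0, 0.963, 0.27], [0.0, 0.27, -0.963], [-1.0, -0.0, -0.0]]
wrist_force: [-1.8, -1.5, 4.3]
opening: 0.336
```

>>> move_arm(motion=[{"dx": -0.0002, "dy": 0, "dz": -0.003, "ax": 0, "ay": 0, "az": 0}, {"dx": -0.0004, "dy": 0, "dz": -0.006, "ax": 0, "ay": 0, "az": 0}, {"dx": -0.0006, "dy": 0, "dz": -0.009, "ax": 0, "ay": 0, "az": 0}, {"dx": -0.0008, "dy": 0, "dz": -0.012, "ax": 0, "ay": 0, "az": 0}, {"dx": -0.001, "dy": 0, "dz": -0.015, "ax": 0, "ay": 0, "az": 0}, {"dx": -0.0012, "dy": 0, "dz": -0.018, "ax": 0, "ay": 0, "az": 0}, {"dx": -0.0014, "dy": 0, "dz": -0.021, "ax": 0, "ay": 0, "az": 0}, {"dx": -0.0016, "dy": 0, "dz": -0.024, "ax": 0, "ay": 0, "az": 0}, {"dx": -0.0016, "dy": 0, "dz": -0.024, "ax": 0, "ay": 0, "az": 0}])

```text
t: 11.1
position: [0.5236, -0.0037, 0.1354]
tcp_rot: [[-0.0, 0.963, 0.27], [0.0, 0.27, -0.963], [-1.0, -0.0, -0.0]]
wrist_force: [-2.0, -1.6, 3.0]
opening: 0.338
```

>>> move_arm(motion=[{"dx": -0.0001, "dy": 0, "dz": -0.003, "ax": 0, "ay": 0, "az": 0}, {"dx": -0.0003, "dy": 0, "dz": -0.006, "ax": 0, "ay": 0, "az": 0}, {"dx": -0.0005, "dy": 0, "dz": -0.009, "ax": 0, "ay": 0, "az": 0}, {"dx": -0.0007, "dy": 0, "dz": -0.012, "ax": 0, "ay": 0, "az": 0}, {"dx": -0.0009, "dy": 0, "dz": -0.015, "ax": 0, "ay": 0, "az": 0}, {"dx": -0.001, "dy": 0, "dz": -0.018, "ax": 0, "ay": 0, "az": 0}, {"dx": -0.0012, "dy": 0, "dz": -0.021, "ax": 0, "ay": 0, "az": 0}, {"dx": -0.0014, "dy": 0, "dz": -0.024, "ax": 0, "ay": 0, "az": 0}, {"dx": -0.0014, "dy": 0, "dz": -0.024, "ax": 0, "ay": 0, "az": 0}])

```text
t: 12.0
position: [0.5172, 0.0194, 0.1369]
tcp_rot: [[-0.0, 0.963, 0.27], [0.0, 0.27, -0.963], [-1.0, -0.0, -0.0]]
wrist_force: [-2.8, -1.1, 5.7]
opening: 0.334
```

Run:
```python
from h import *
np.set_printoptions(precision=5,suppress=True)
s=robot.state();print(s['position'],s['wrist_force'],s['ft_torque'])
b=cv2.imread; im=robot.capture("side")[:,:,::-1]
cv2.imwrite("pics/s3.png",cv2.resize(im[160:310,220:400],None,fx=3.5,fy=3.5,interpolation=cv2.INTER_CUBIC))
```

```text
[0.51716 0.01939 0.13692] [-2.75116 -1.08972  5.74881] [-0.37809  0.79845  0.01272]
```

View pics/s3.png

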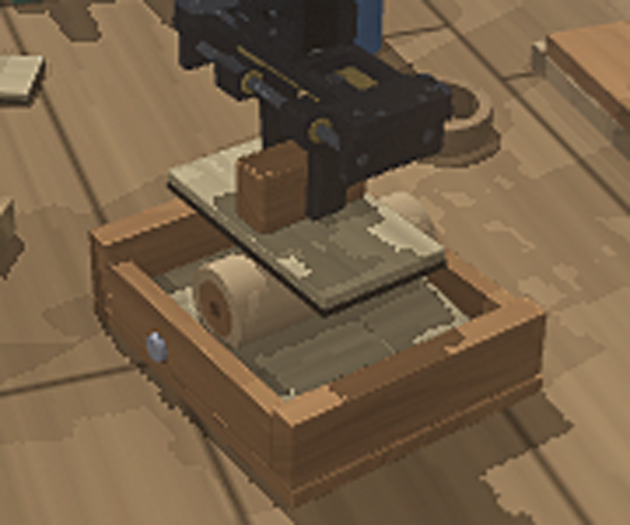

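The roller has rolled square to about mid-board, its end face at (220,300) in the crop. Force is about 9 N. Continuing.

>>> move_arm(motion=[{"dx": -0.0002, "dy": 0, "dz": -0.003, "ax": 0, "ay": 0, "az": 0}, {"dx": -0.0004, "dy": 0, "dz": -0.006, "ax": 0, "ay": 0, "az": 0}, {"dx": -0.0006, "dy": 0, "dz": -0.009, "ax": 0, "ay": 0, "az": 0}, {"dx": -0.0008, "dy": 0, "dz": -0.012, "ax": 0, "ay": 0, "az": 0}, {"dx": -0.001, "dy": 0, "dz": -0.015, "ax": 0, "ay": 0, "az": 0}, {"dx": -0.0012, "dy": 0, "dz": -0.018, "ax": 0, "ay": 0, "az": 0}, {"dx": -0.0014, "dy": 0, "dz": -0.021, "ax": 0, "ay": 0, "az": 0}, {"dx": -0.0016, "dy": 0, "dz": -0.024, "ax": 0, "ay": 0, "az": 0}, {"dx": -0.0016, "dy": 0, "dz": -0.024, "ax": 0, "ay": 0, "az": 0}])

```text
t: 12.95
position: [0.5106, 0.0427, 0.1385]
tcp_rot: [[-0.0, 0.963, 0.27], [0.0, 0.27, -0.963], [-1.0, -0.0, -0.0]]
wrist_force: [-4.0, -1.7, 5.4]
opening: 0.335
```

>>> move_arm(motion=[{"dx": -0.0002, "dy": 0, "dz": -0.003, "ax": 0, "ay": 0, "az": 0}, {"dx": -0.0004, "dy": 0, "dz": -0.006, "ax": 0, "ay": 0, "az": 0}, {"dx": -0.0006, "dy": 0, "dz": -0.009, "ax": 0, "ay": 0, "az": 0}, {"dx": -0.0008, "dy": 0, "dz": -0.012, "ax": 0, "ay": 0, "az": 0}, {"dx": -0.001, "dy": 0, "dz": -0.015, "ax": 0, "ay": 0, "az": 0}, {"dx": -0.0012, "dy": 0, "dz": -0.018, "ax": 0, "ay": 0, "az": 0}, {"dx": -0.0014, "dy": 0, "dz": -0.021, "ax": 0, "ay": 0, "az": 0}, {"dx": -0.0016, "dy": 0, "dz": -0.024, "ax": 0, "ay": 0, "az": 0}, {"dx": -0.0016, "dy": 0, "dz": -0.024, "ax": 0, "ay": 0, "az": 0}])

```text
t: 13.85
position: [0.5041, 0.0656, 0.14]
tcp_rot: [[-0.0, 0.963, 0.27], [0.0, 0.27, -0.963], [-1.0, -0.0, -0.0]]
wrist_force: [-4.0, -1.5, 4.3]
opening: 0.338
```

>>> move_arm(motion=[{"dx": -0.0002, "dy": 0, "dz": -0.003, "ax": 0, "ay": 0, "az": 0}, {"dx": -0.0003, "dy": 0, "dz": -0.006, "ax": 0, "ay": 0, "az": 0}, {"dx": -0.0005, "dy": 0, "dz": -0.009, "ax": 0, "ay": 0, "az": 0}, {"dx": -0.0007, "dy": 0, "dz": -0.012, "ax": 0, "ay": 0, "az": 0}, {"dx": -0.0009, "dy": 0, "dz": -0.015, "ax": 0, "ay": 0, "az": 0}, {"dx": -0.0011, "dy": 0, "dz": -0.018, "ax": 0, "ay": 0, "az": 0}, {"dx": -0.0013, "dy": 0, "dz": -0.02, "ax": 0, "ay": 0, "az": 0}, {"dx": -0.0013, "dy": 0, "dz": -0.02, "ax": 0, "ay": 0, "az": 0}])

```text
t: 14.65
position: [0.4989, 0.0848, 0.1413]
tcp_rot: [[-0.0, 0.963, 0.27], [0.0, 0.27, -0.963], [-1.0, -0.0, -0.0]]
wrist_force: [-2.7, -1.1, 2.5]
opening: 0.337
```

>>> move_arm(motion=[{"dx": -0.0001, "dy": 0, "dz": -0.003, "ax": 0, "ay": 0, "az": 0}, {"dx": -0.0003, "dy": 0, "dz": -0.006, "ax": 0, "ay": 0, "az": 0}, {"dx": -0.0005, "dy": 0, "dz": -0.009, "ax": 0, "ay": 0, "az": 0}, {"dx": -0.0006, "dy": 0, "dz": -0.012, "ax": 0, "ay": 0, "az": 0}, {"dx": -0.0006, "dy": 0, "dz": -0.015, "ax": 0, "ay": 0, "az": 0}, {"dx": -0.0006, "dy": 0, "dz": -0.018, "ax": 0, "ay": 0, "az": 0}, {"dx": -0.0006, "dy": 0, "dz": -0.02, "ax": 0, "ay": 0, "az": 0}])

```text
t: 15.35
position: [0.4937, 0.1042, 0.1418]
tcp_rot: [[0.0, 0.963, 0.27], [0.0, 0.27, -0.963], [-1.0, 0.0, -0.0]]
wrist_force: [-0.1, 0.6, -4.0]
opening: 0.336
```

Contact is lost, so the roller should have dropped. Checking.

Run:
```python
from h import *
im=robot.capture("side")[:,:,::-1]
cv2.imwrite("pics/s4.png",cv2.resize(im[160:310,220:400],None,fx=3.5,fy=3.5,interpolation=cv2.INTER_CUBIC))
```

```text
(no output)
```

View pics/s4.png

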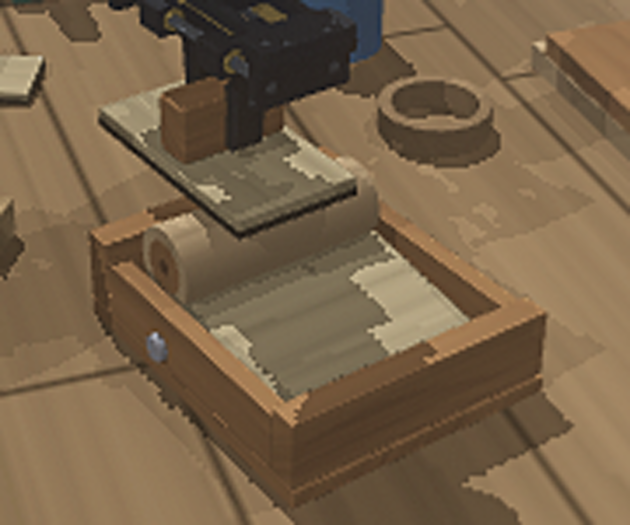

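The roller lies in the pocket against the stop. Lifting and returning the block to its free spot on the bench.

>>> move_arm(motion=[{"dx": -0.02, "dy": 0, "dz": 0, "ax": 0, "ay": 0, "az": 0}, {"dx": -0.04, "dy": 0, "dz": 0, "ax": 0, "ay": 0, "az": 0}, {"dx": -0.04, "dy": 0.02, "dz": -0.035, "ax": 0, "ay": 0, "az": 0}, {"dx": -0.04, "dy": 0.04, "dz": -0.07, "ax": 0, "ay": 0, "az": 0}, {"dx": -0.04, "dy": 0.06, "dz": -0.105, "ax": 0, "ay": 0, "az": 0}, {"dx": -0.04, "dy": 0.078, "dz": -0.14, "ax": 0, "ay": 0, "az": 0}, {"dx": -0.04, "dy": 0.088, "dz": -0.163, "ax": 0, "ay": 0, "az": 0}, {"dx": -0.01, "dy": 0.088, "dz": -0.163, "ax": 0, "ay": 0, "az": 0}, {"dx": 0.03, "dy": 0.088, "dz": -0.163, "ax": 0, "ay": 0, "az": 0}, {"dx": 0.065, "dy": 0.088, "dz": -0.163, "ax": 0, "ay": 0, "az": 0}, {"dx": 0.085, "dy": 0.088, "dz": -0.163, "ax": 0, "ay": 0, "az": 0}, {"dx": 0.085, "dy": 0.088, "dz": -0.163, "ax": 0, "ay": 0, "az": 0}])

```text
t: 16.6
position: [0.5322, 0.2834, 0.0539]
tcp_rot: [[-0.005, 0.963, 0.27], [-0.003, 0.27, -0.963], [-1.0, -0.005, 0.001]]
wrist_force: [-0.1, 0.4, -4.0]
opening: 0.334
```

>>> move_arm(motion=[{"dx": 0.004, "dy": 0, "dz": 0, "ax": 0, "ay": 0, "az": 0}, {"dx": 0.008, "dy": 0, "dz": 0, "ax": 0, "ay": 0, "az": 0}, {"dx": 0.01, "dy": 0, "dz": 0, "ax": 0, "ay": 0, "az": 0}, {"dx": 0.011, "dy": 0, "dz": 0, "ax": 0, "ay": 0, "az": 0}, {"dx": 0.011, "dy": 0, "dz": 0, "ax": 0, "ay": 0, "az": 0}])

```text
t: 17.1
position: [0.5345, 0.2845, 0.0463]
tcp_rot: [[0.0, 0.963, 0.27], [0.0, 0.27, -0.963], [-1.0, 0.001, -0.0]]
wrist_force: [0.2, 0.4, -4.0]
opening: 0.338
```

>>> move_arm(motion=[{"dx": 0.0007, "dy": 0, "dz": 0, "ax": 0, "ay": 0, "az": 0}, {"dx": 0.0014, "dy": 0, "dz": 0, "ax": 0, "ay": 0, "az": 0}, {"dx": 0.0018, "dy": 0, "dz": 0, "ax": 0, "ay": 0, "az": 0}, {"dx": 0.0018, "dy": 0, "dz": 0, "ax": 0, "ay": 0, "az": 0}])

```text
t: 17.5
position: [0.5345, 0.2844, 0.0447]
tcp_rot: [[0.0, 0.963, 0.27], [0.0, 0.27, -0.963], [-1.0, 0.0, -0.0]]
wrist_force: [-2.5, -1.7, 5.0]
opening: 0.333
```

The sole is on the bench (contact ~9 N, TCP at grasp height). Opening, then retreating straight up.

>>> move_arm(motion=[{"dx": 0, "dy": 0, "dz": 0, "ax": 0, "ay": 0, "az": 0}, {"dx": 0, "dy": 0, "dz": 0, "ax": 0, "ay": 0, "az": 0}, {"dx": 0, "dy": 0, "dz": 0, "ax": 0, "ay": 0, "az": 0}, {"dx": 0, "dy": 0, "dz": 0, "ax": 0, "ay": 0, "az": 0}, {"dx": 0, "dy": 0, "dz": 0, "ax": 0, "ay": 0, "az": 0}, {"dx": 0, "dy": 0, "dz": 0, "ax": 0, "ay": 0, "az": 0}, {"dx": 0, "dy": 0, "dz": 0, "ax": 0, "ay": 0, "az": 0}, {"dx": 0, "dy": 0, "dz": 0, "ax": 0, "ay": 0, "az": 0}], fingers=-1)

```text
t: 18.3
position: [0.5344, 0.2843, 0.0441]
tcp_rot: [[0.0, 0.963, 0.27], [0.0, 0.27, -0.963], [-1.0, 0.0, 0.0]]
wrist_force: [0.1, 0.9, 0.3]
opening: 0.999
```

>>> move_arm(motion=[{"dx": -0.02, "dy": 0, "dz": 0, "ax": 0, "ay": 0, "az": 0}, {"dx": -0.06, "dy": 0, "dz": 0, "ax": 0, "ay": 0, "az": 0}, {"dx": -0.1, "dy": 0, "dz": 0, "ax": 0, "ay": 0, "az": 0}, {"dx": -0.14, "dy": 0, "dz": 0, "ax": 0, "ay": 0, "az": 0}, {"dx": -0.18, "dy": 0, "dz": 0, "ax": 0, "ay": 0, "az": 0}, {"dx": -0.2, "dy": 0, "dz": 0, "ax": 0, "ay": 0, "az": 0}, {"dx": -0.2, "dy": 0, "dz": 0, "ax": 0, "ay": 0, "az": 0}, {"dx": -0.2, "dy": 0, "dz": 0, "ax": 0, "ay": 0, "az": 0}])

```text
t: 19.1
position: [0.5341, 0.2844, 0.2438]
tcp_rot: [[-0.0, 0.963, 0.27], [0.0, 0.27, -0.963], [-1.0, -0.0, -0.0]]
wrist_force: [0.0, 0.4, -0.8]
opening: 1.001
```

Run:
```python
from h import *
a=robot.capture("side")[:,:,::-1];b=robot.capture("top")[:,:,::-1]
a=cv2.resize(a[130:310,160:400],(480,360),interpolation=cv2.INTER_CUBIC);b=cv2.resize(b[100:280,200:360],(320,360),interpolation=cv2.INTER_CUBIC)
cv2.imwrite("pics/f.png",np.hstack([a,b])); print(robot.state()['wrist_force'])
```

```text
[-0.65022513 -0.31381059  0.32153621]
```

View pics/f.png

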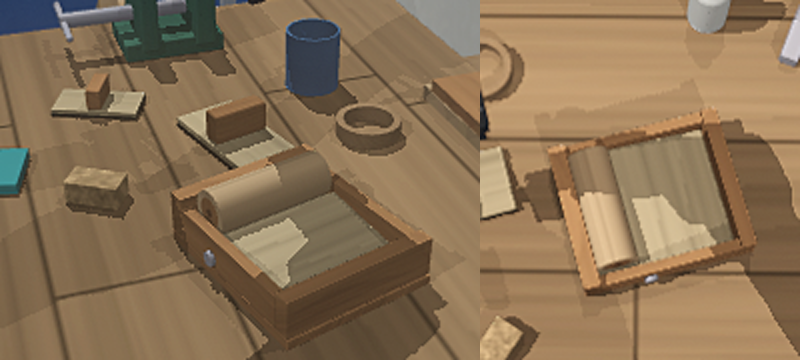

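The roller lies square in the pocket against the stop. The block is flat on the bench and clear of the board, and the gripper is free.

```bash
python3 -c "
from plant import robot; print(robot.sign_off())"
```

```text
the job is handed in; nothing more can be done
None
```

The job is handed in. The roller is in the pocket against the stop, and the push block is back on the bench, released. I gripped the larger natural push block and rolled the roller up the deck with the sole level. The deck slopes about 8°.

- **Force:** contact was about 6–10 N, read from the wrist at the end of each move. I did not read the force within a move, so a brief peak would not show.
- **Final pictures (side and top):** the roller lies square against the stop, and the block is flat, clear of the board and let go. The tool height at release matched the height at the grasp. The bystanders in those two crops (mug, tape, sanding block) look undisturbed; the offcut, screwdriver and most of the hammer and glue bottle were outside them.
- **Robot:** the wrist force is near zero. About 19 s of the 72 s were used.

Checks that disagreed or failed:
- My board corners measured from the top view were off by a few pixels in the side view, roughly 5–14 mm. The rolling had enough margin for that.
- The first move was refused because its rows lacked two keys, so I sent it again.
- I judged the roller's final position by eye and did not measure its coordinates.

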